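Stow the top-heavy flux dispenser in its caddy and clip the wire bail

TASK

Take the tall, top-heavy amber flux bottle from under the riser shelf, keep it upright all the way, and set it down gently, standing in the square well of the blue caddy. Then swing the caddy's wire bail forward over centre until it lies fully home over the bottle's head. Leave the white bottle, the red spool and the yellow meter where they are.

Things in the scene. Friction and masses are not known exactly. Their poses are not given: they have to be found in the camera images.
- flux_mid (a point): Axis of the tall flux bottle, half-way up (82.5 mm above its foot); z along the bottle, up. Round, 165 mm tall: amber glass body 32 mm diameter to 110 mm, 20 mm neck to 122 mm, steel head 32 mm diameter to 152 mm, black 20 mm knob to 165 mm. About 0.3 kg, mostly in the head: centre of mass about 115 mm above the foot, so it tips at a lean of 8 degrees. Starts standing on the table.
- flux_grip (a point): Axis of the flux bottle at the best place to grip it, 98 mm above its foot, near the top of the 32 mm glass body, a little below the centre of mass; gripped much lower it swings over.
- riser: Fixed grey shelf on the robot's left; origin on the table under its board's centre, open front at its -x. Board x -60 to +60, y -150 to +150 mm, underside 225 mm, top 239 mm above the table. Two 16 mm rear posts at x +50, y +/-142 mm, with 6 mm high foot bars along x; open otherwise. Flux bottle at x -46 to -34, y 60 to 70 mm to one side, white bottle likewise on the other.
- riser_edge (a point): Middle of the lower front edge of the riser's board, 225 mm above the table; x axis points in under the shelf, roughly to the robot's left; the space between shelf and caddy is free. The bottles stand just behind this edge: a gripper coming straight down hits the board, one leaning back 30 to 45 degrees towards the open front (fingers pointing forward and down along x) fits.
- caddy_seat (a point): Centre of the well's floor in the fixed blue caddy on the robot's right, 8 mm above the table. Well 46 x 46 mm inside, its rim 8 mm above its floor and 5 mm thick; caddy base 100 x 100 mm. x axis points to the caddy's rear, away from the robot, z up. Two posts at x +36, y +/-45.5 mm, up to 82 mm above the table, carry the bail.
- bail_hinge (a point): Middle of the bail's hinge axis, between the posts, 75 mm above the table and 36 mm behind (+x of) the well's centre; hinge axis along its y, axes as the caddy's. The bail swings only about this axis.
- bail_grip (a point): Centre of the bail's crossbar, in a red sleeve 10 mm diameter, 50 mm long, along the caddy's y. The bail is a U of 5.6 mm steel wire, 78 mm wide, 80 g, crossbar 115 mm from the hinge axis. Fully home the crossbar is 39 mm in front (-x) of and 108 mm above the hinge, 5 mm clear above the bottle's knob.
- bail (a joint): Bail angle in rad about the hinge: 0 = fully home over the bottle's head (stop), 0.35 = straight up, 0.9 = leaning fully back (stop; start). No spring, little friction: under its own weight it falls home once past 0.35 toward 0, and falls back open above it; under 1 N at the crossbar moves it.
- squat_mid (a point): Bystander: squat white plastic bottle with blue cap, 42 mm diameter, 75 mm tall, loose under the riser; point at half height.
- spool_mid (a point): Bystander: red spool, 52 mm diameter, 38 mm tall, loose on the table beside the caddy; point at half height.
- meter_mid (a point): Bystander: yellow multimeter lying on the table, 130 x 68 x 32 mm (x, y, z), loose; point at half height.
Not all that is in view belongs to the job. Of the things that look like the part that bears caddy_seat, the larger one is meant.

How it is judged:
By the outcome, as a careful person would: the job done as asked, in the order asked, and still so for the second after the job is handed in, with the robot touching nothing.
It also fails if it takes over 72 s, if anything falls off the work surface, if the arm or the gripper's body presses on something with over 40 N, if the wrist force passes 120 N, or if a joint passes its speed limit or range.

ROBOT

A 6-joint arm with a two-finger parallel gripper is mounted at the origin on the work surface. World frame = base frame: x ahead of the robot, y to its left, z up, the work surface at z = 0. Lengths are in mm, angles in degrees, forces in N, time in s.
With the tool pointing down it reaches from about 300 to 825 mm from the base axis. Payload 5.4 kg.
Tool frame: the origin (TCP) lies between the finger pads; the fingertips stand arm.tip_extent ahead of it and the grasp point (between the pads) is the TCP (arm.tip_extent is the distance from the TCP to the fingertips, in mm); x points along the fingers, z is the direction in which the jaws open and shut, and the axes are right-handed (so a half turn about x gives the same grasp; the last joint's range is limited). The gripper opens to 92 mm and grips with 3 to 60 N. Pads are 20 mm wide; open, the fingers measure 128 mm over their backs; the gripper's body (75 mm by 189 mm) begins 69 mm behind the grasp point.
Start: joints at [58.493, 9.076, 91.501, -0, 79.423, -12.038], TCP at [191.656, 542.102, 233.601] pointing down, gripper open.
Joint ranges: [-166.64, 166.64], [-54.1, 131.32], [10.49, 154.53], [-73.88, 253.88], [9.74, 151.15], [-171.62, 171.62]. Speed limits (degrees/s): [147.25, 147.25, 180, 180, 180, 180].

INTERFACE

Orientations are given as [roll, pitch, yaw] about the fixed x, y, z axes, in that order (R = Rz(yaw) Ry(pitch) Rx(roll)).
In Python, from plant import arm, viewer, order gives the robot as it stands. The module is installed in compiled form; this text tells all that it offers.
- The arm moves only by the shell command python3 -m creep 'ROWS' [OPENING] [FORCE]. ROWS is text: rows parted by semicolons, each of 6 numbers parted by spaces: the shift along the tool's x, y, z in units of 120 mm (1.0 is 120 mm), then the turn, a rotation vector about the tool's x, y, z in units of 360 degrees (1.0 is 360 degrees). In form: dx dy dz rx ry rz; .... A call has 1 to 5 rows; each row shifts and turns the pose as measured when the row begins, along the tool's axes as they then stand; what a row does not reach is not made up. A row lasts 1/8 s, in which the tool goes at most 62.5 mm and 10.7 degrees, less where a joint would pass 70% of its speed; a pose out of reach is approached as far as the arm can. A call with a number of a shift or a turn outside -1 to 1 is refused whole. A call with a gripper value outside its range is refused whole. OPENING is the closure, from -1 (fully open) to 1 (shut), set as the call begins (- or left out, the last holds). The fingers move at their own pace and stop on an object; FORCE is the grip in N (left out, the last holds). Time passes only in rows, so rows that do not move let the fingers close. It gives the time, the measured TCP pose, the force and the opening at its end, in the units of the state.
- arm.read_state(): the state, without advancing time (a new reading comes with each control period).
- viewer.camera(name): name is "side" or "top" or "wrist"; returns a dict with "color" (480x640x3 uint8, red, green, blue), "range_z" (480x640 float32, mm along the optical axis (not along the pixel's ray), 0 where there is no reading), "mtx" (3x3 intrinsics, pixels), "world_from_camera" (4x4, takes a point from camera to world coordinates). Camera axes: x right, y up, looking along -z (the intrinsics and any distortion apply to the point x, -y, -z); pixel columns grow to the right and rows downward; lengths in mm; the calibration is good to about 2 mm. A picture is of the moment at which its call begins.
- order.close_job(): hands the job in, once; it reports no verdict.
The state is a dict: "clock": time; "joint_pos": joint angles; "qd": joint speeds; "tau": joint torques, N m; "tcp_pos": TCP position; "ee_rot": TCP orientation; "force": force on the tool from outside, world axes, zero at the start; "torque": the same for the moment, N m; "grip_width": finger opening in mm.
Only numpy, scipy, OpenCV 4.12 (cv2) and the standard library are available. Lean on these libraries where they do the work, as an engineer would, in place of code of your own. Each camera call takes 0.05 s, during which the arm holds its last target. There are 200 camera calls.

## Working session

There is one attempt and no reset: what is moved stays moved. The work goes in short steps, Python scripts to look and compute and a shell command to move; the robot and the scene stay as the last step left them, time stands still between calls to the robot, and variables do not carry over. Pictures are saved under pics/ and viewed, about 8 in all and at most 12, crops included, and the job is handed in when it is done.

```bash
mkdir -p pics
cat > h.py <<'E'
import numpy as np, cv2
from plant import arm, viewer, order
def shot(name,fn=None):
    c=viewer.camera(name)
    if fn: cv2.imwrite('pics/'+fn,c['color'][:,:,::-1])
    np.savez(''+name+'.npz',**{k:np.asarray(v) for k,v in c.items()})
    return c
def load(name): return dict(np.load(''+name+'.npz'))
def pt(c,u,v,z=None):
    z=c['range_z'][int(v),int(u)] if z is None else z
    K=c['mtx']; p=np.array([(u-K[0,2])/K[0,0]*z,-(v-K[1,2])/K[1,1]*z,-z,1])
    return (c['world_from_camera']@p)[:3]
def cloud(c):
    K=c['mtx'];v,u=np.mgrid[:480,:640];z=c['range_z']
    P=np.stack([(u-K[0,2])/K[0,0]*z,-(v-K[1,2])/K[1,1]*z,-z,np.ones_like(z)],-1)
    return (P@c['world_from_camera'].T)[...,:3]
E
python3 - <<'E'
from h import *
np.set_printoptions(precision=1,suppress=True)
s=arm.read_state();print(s, arm.tip_extent)
a=shot('side');b=shot('top')
for c in(a,b): print(c['mtx'],c['world_from_camera'])
cv2.imwrite('pics/a.png',a['color'][:,:,::-1]);cv2.imwrite('pics/b.png',b['color'][:,:,::-1])
E
```

```text
{'clock': 0.0, 'joint_pos': array([ 58.5,   9.1,  91.6,   0. ,  79.4, -12. ]), 'qd': array([0. , 0. , 0. , 0. , 0.1, 0. ]), 'tau': array([  0. , -38.6, -32.2,   0.1,   0. ,  -0. ]), 'tcp_pos': array([191.3, 541.6, 232.6]), 'ee_rot': array([ 167.8,   89.9, -121.7]), 'force': array([ 0.3, -0. , -0.8]), 'torque': array([-0.1, -0. ,  0. ]), 'grip_width': 91.97126619573865} 19.0
[[491.7   0.  320.9]
 [  0.  491.7 238.8]
 [  0.    0.    1. ]] [[   0.7    0.5   -0.5   96.5]
 [  -0.7    0.5   -0.5 -481. ]
 [  -0.     0.7    0.7  809.4]
 [   0.     0.     0.     1. ]]
[[513.3   0.  315.7]
 [  0.  513.3 239.6]
 [  0.    0.    1. ]] [[  -0.     1.    -0.2  311. ]
 [  -1.    -0.     0.   -31.3]
 [   0.     0.2    1.  1211.2]
 [   0.     0.     0.     1. ]]
```

View pics/a.png

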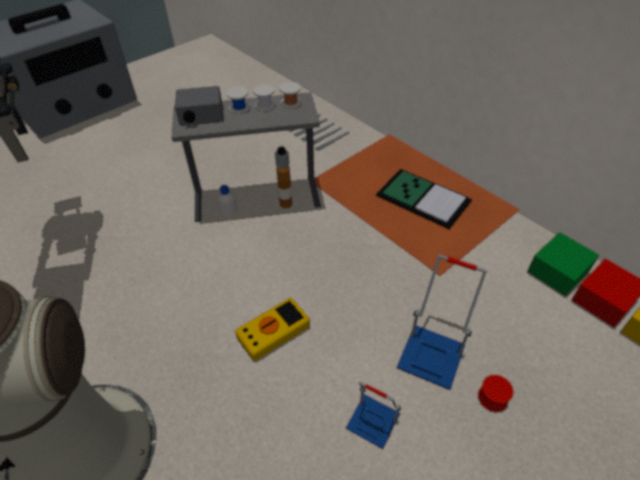

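View pics/b.png

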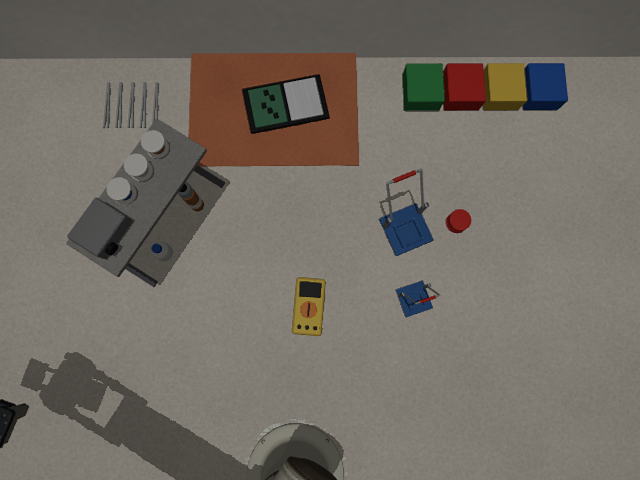

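The side view shows the flux bottle at about (284,178), the white bottle at (225,196), and the large caddy at (432,355) with its bail leaning back and the sleeve at (462,264). In the top view the large caddy is at (407,229), the riser around (137,197), the spool at (458,221) and the meter at (309,307).

Run:
```python
from h import *
from scipy.optimize import least_squares
np.set_printoptions(precision=1,suppress=True)
a=load('side');b=load('top');A=cloud(a);B=cloud(b)
def rect(P):
    r=cv2.minAreaRect(P[:,:2].astype(np.float32));return r
# riser board top
for n,c,P in(('side',a,A),('top',b,B)):
    m=(abs(P[...,2]-239)<5)&(P[...,1]>150)&(P[...,0]>250)
    print(n,'board',m.sum(),rect(P[m]),cv2.boxPoints(rect(P[m])).round(1).tolist(), np.median(P[m][:,2]))
    hsv=cv2.cvtColor(c['color'],cv2.COLOR_RGB2HSV)
    blue=(hsv[...,0]>95)&(hsv[...,0]<125)&(hsv[...,1]>120)
    u=(407,229) if n=='top' else (432,355)
    w=np.zeros_like(m);w[u[1]-45:u[1]+45,u[0]-40:u[0]+40]=1
    k=blue&w&(c['range_z']>0)&(P[...,2]<30)
    print(' caddy',k.sum(),rect(P[k]),P[k].mean(0),np.percentile(P[k][:,2],[5,50,95]))
    red=((hsv[...,0]<8)|(hsv[...,0]>172))&(hsv[...,1]>120)
    u=(405,177) if n=='top' else (462,264)
    w[:]=0;w[u[1]-14:u[1]+14,u[0]-25:u[0]+25]=1
    k=red&w&(P[...,2]>60)
    print(' sleeve',k.sum(),P[k].mean(0),rect(P[k]))
    for nm,u in (('spool',(458,221) if n=='top' else (495,392)),('meter',(309,307) if n=='top' else (273,328)),):
        print(nm,pt(c,*u))
# bottles, side
for nm,(r0,r1,c0,c1) in {'flux':(148,210,270,298),'squat':(184,212,214,238)}.items():
    Q=A[r0:r1,c0:c1].reshape(-1,3)
    cent=np.median(Q[(Q[:,2]>20)&(Q[:,2]<170)],0)
    # neighbors
    cl=Q[(np.hypot(*(Q[:,:2]-cent[:2]).T)<40)&(Q[:,2]>6)&(Q[:,2]<(106 if nm=='flux' else 50))]
    R=16 if nm=='flux' else 21
    o=least_squares(lambda p:np.hypot(*(cl[:,:2]-p).T)-R,cl[:,:2].mean(0)+np.array([10,10]),loss='soft_l1')
    print(nm,cent,len(cl),o.x,np.abs(o.fun).mean())
    cl=Q[(np.hypot(*(Q[:,:2]-cent[:2]).T)<40)&(Q[:,2]>124)&(Q[:,2]<150)]
    if nm=='flux' and len(cl)>5:
        o=least_squares(lambda p:np.hypot(*(cl[:,:2]-p).T)-R,cl[:,:2].mean(0)+np.array([10,10]),loss='soft_l1');print('head',len(cl),o.x,np.abs(o.fun).mean(),Q[:,2][Q[:,2]<200].max())
im=cv2.resize(a['color'][130:220,160:340],None,fx=4,fy=4,interpolation=cv2.INTER_CUBIC)
im2=cv2.resize(b['color'][155:275,360:480],None,fx=3,fy=3,interpolation=cv2.INTER_CUBIC)
o=np.zeros((360,1080,3),np.uint8);o[:,:720]=im;o[:,720:]=im2;o=cv2.resize(o,(798,266));cv2.imwrite('pics/c.png',o[:,:,::-1])
```

```text
side board 4197 ((738.5663452148438, 456.1989440917969), (572.01806640625, 1250.91845703125), 58.827491760253906) [[55.400001525878906, 535.2000122070312], [1125.699951171875, -112.30000305175781], [1421.800048828125, 377.20001220703125], [351.5, 1024.699951171875]] 239.54054429952328
 caddy 2451 ((546.3729858398438, -269.88629150390625), (98.37377166748047, 96.30016326904297), 21.94159507751465) [ 543.4 -271.7    9.6] [ 6.3  8.8 16.9]
 sleeve 154 [ 621.8 -237.4  180.7] ((358.78485107421875, -346.2891845703125), (587.5768432617188, 50.02045822143555), 22.31047248840332)
spool [ 553.8 -392.6   38.9]
meter [359.9 -45.3  36.7]
top board 5557 ((574.0765380859375, 297.3713684082031), (122.71600341796875, 300.3663330078125), 57.76776123046875) [[414.29998779296875, 325.6000061035156], [668.4000244140625, 165.39999389648438], [733.7999877929688, 269.20001220703125], [479.79998779296875, 429.3999938964844]] 240.58575366736193
 caddy 1554 ((547.4015502929688, -268.8707580566406), (98.30541229248047, 99.14470672607422), 21.98619842529297) [ 545.4 -270.3   11. ] [ 6.4 10.5 18.3]
 sleeve 100 [ 624.1 -235.1  189.5] ((482.9422607421875, -134.25344848632812), (30.830890655517578, 399.60528564453125), 54.68358612060547)
spool [ 558.8 -385.6   42.2]
meter [363.4 -35.3  36.8]
flux [605.4 222.6 101.5] 443 [613.4 233.5] 1.106712651880189
head 137 [613.8 233.7] 1.1243462279850047 167.75140173190675
squat [491.6 297.5  48.5] 245 [498.  308.2] 1.2628577709181716
```

View pics/c.png

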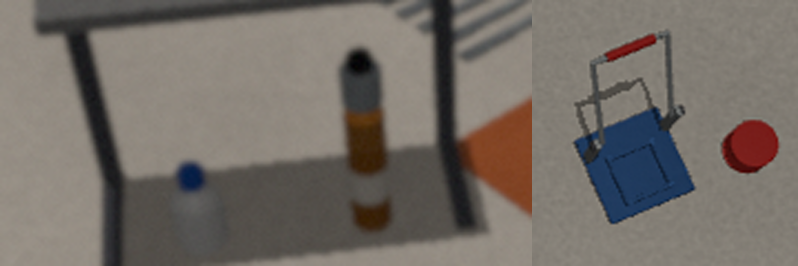

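The crop shows the flux bottle standing free, and the caddy with its well in line with the posts. Next I refine the caddy and bail positions and plan the approach.

```bash
cat >> h.py <<'E'
from scipy.spatial.transform import Rotation as Ro, Slerp
def pose():
    s=arm.read_state(); return np.array(s['tcp_pos']),Ro.from_euler('xyz',s['ee_rot'],degrees=True)
def grasp(yaw,lean,ref=None):
    y=np.radians(yaw);l=np.radians(lean)
    x=np.array([np.sin(l)*np.cos(y),np.sin(l)*np.sin(y),-np.cos(l)]);z=np.array([-np.sin(y),np.cos(y),0])
    c=[Ro.from_matrix(np.c_[x,np.cross(s*z,x),s*z]) for s in(1,-1)]
    return min(c,key=lambda r:(ref.inv()*r).magnitude()) if ref is not None else c[0]
def plan(wps,step=45,astep=9.5,nd=3):
    p,R=pose()
    for q,S in wps:
        q=np.array(q,float);S=S or R
        n=int(max(np.ceil(np.linalg.norm(q-p)/step),np.ceil(np.degrees((R.inv()*S).magnitude())/astep),1))
        sl=Slerp([0,1],Ro.concatenate([R,S]));rows=[]
        p0=p
        for i in range(1,n+1):
            t=p0+(q-p0)*i/n;T=sl(i/n)
            d=np.r_[R.inv().apply(t-p)/120,(R.inv()*T).as_rotvec(degrees=True)/360]
            d=np.round(d,nd)+0.
            rows.append(' '.join('%g'%v for v in d))
            p=p+R.apply(d[:3]*120);R=R*Ro.from_rotvec(d[3:]*360,degrees=True)
        for i in range(0,n,5): print("'"+'; '.join(rows[i:i+5])+"'")
        print('->',q)
E
python3 - <<'E'
from h import *
np.set_printoptions(precision=1,suppress=True)
a=load('side');b=load('top')
for c,u in((a,(432,355)),(b,(407,229))):
    P=cloud(c);hsv=cv2.cvtColor(c['color'],cv2.COLOR_RGB2HSV)
    d=np.hypot(P[...,0]-547,P[...,1]+269)
    blue=(hsv[...,0]>95)&(hsv[...,0]<125)&(hsv[...,1]>120)
    k=blue&(d<72)&(P[...,2]>13.5)&(P[...,2]<24)
    xa=np.array([np.cos(np.radians(22)),np.sin(np.radians(22))]);ya=np.array([-xa[1],xa[0]])
    D=P[k][:,:2]-[547,-269.4];print('rim cand',k.sum(),np.percentile(D@xa,[2,10,50,90,98]),np.percentile(D@ya,[2,10,50,90,98]))
    k=(P[...,2]>100)&(P[...,2]<200)&(np.hypot(P[...,0]-625,P[...,1]+236)<60)
    red=((hsv[...,0]<8)|(hsv[...,0]>172))&(hsv[...,1]>120)
    Q=P[k&red];D=Q[:,:2]-[547,-269.4];print('sleeve',len(Q),np.median(Q,0),np.median(D@xa),np.median(D@ya))
    k=(P[...,2]>45)&(P[...,2]<86)&(d<90)
    D=P[k][:,:2]-[547,-269.4];e=D@ya
    for s in(e>0,e<0): print('post',s.sum(),np.median(D[s]@xa),np.median(e[s]))
p,R=pose();print(R.as_matrix())
G=grasp(57.8,40,R);print(G.as_matrix())
f=G.as_matrix()[:,0];t=np.array([613.5,233.5,98])
plan([([150,400,380],None),([330,200,380],None),([480,80,300],G),(t-160*f,G)])
E
```

```text
rim cand 339 [-37.4 -36.1 -11.6  17.3  19.4] [-26.9 -25.1  -0.5  26.6  28.4]
sleeve 154 [ 624.8 -234.7  177.1] 84.61795568575931 3.3853263404907854
post 93 24.575202384946543 45.411480093121654
post 93 23.977049934128946 -44.091341678140665
rim cand 289 [-45.2 -35.3  -6.   24.3  42.6] [-42.1 -27.8  -2.7  27.8  44.3]
sleeve 99 [ 627.4 -237.3  179.2] 86.42603214846888 -0.49223638123792224
post 40 26.664007839695216 45.88371517054732
post 42 26.460695358570796 -43.19264029306523
[[-0.  -0.9  0.3]
 [-0.   0.3  0.9]
 [-1.   0.  -0. ]]
[[ 0.3 -0.4 -0.8]
 [ 0.5 -0.6  0.5]
 [-0.8 -0.6  0. ]]
'-0.245 -0.014 -0.246 0 0 0; -0.245 -0.013 -0.246 0 0 0; -0.245 -0.014 -0.246 0 0 0; -0.245 -0.013 -0.246 0 0 0; -0.245 -0.014 -0.246 0 0 0'
-> [150. 400. 380.]
'0 -0.328 -0.179 0 0 0; 0 -0.329 -0.178 0 0 0; 0 -0.328 -0.179 0 0 0; 0 -0.328 -0.178 0 0 0; 0.001 -0.328 -0.179 0 0 0'
'0 -0.329 -0.178 0 0 0'
-> [330. 200. 380.]
'0.067 -0.151 -0.053 -0.021 -0.007 -0.009; 0.072 -0.139 -0.074 -0.02 -0.008 -0.01; 0.076 -0.124 -0.095 -0.021 -0.007 -0.009; 0.078 -0.105 -0.114 -0.02 -0.008 -0.01; 0.078 -0.085 -0.129 -0.021 -0.007 -0.009'
'0.076 -0.063 -0.143 -0.02 -0.008 -0.009; 0.071 -0.04 -0.152 -0.021 -0.007 -0.01; 0.066 -0.015 -0.16 -0.02 -0.008 -0.009; 0.059 0.009 -0.163 -0.021 -0.007 -0.01; 0.05 0.034 -0.162 -0.02 -0.008 -0.009'
-> [480.  80. 300.]
'0.344 -0.067 -0.087 0 0 0; 0.344 -0.067 -0.087 0 0 0; 0.344 -0.067 -0.087 0 0 0'
-> [558.7 146.5 220.6]
```

The well centre is about (538,-273), with the caddy at yaw 22°. Moving now.

```bash
python3 -m creep '-0.245 -0.014 -0.246 0 0 0; -0.245 -0.014 -0.246 0 0 0; -0.245 -0.014 -0.246 0 0 0; -0.245 -0.014 -0.246 0 0 0; -0.245 -0.014 -0.246 0 0 0' -1
python3 -m creep '0 -0.328 -0.179 0 0 0; 0 -0.328 -0.179 0 0 0; 0 -0.328 -0.179 0 0 0; 0 -0.328 -0.179 0 0 0; 0 -0.328 -0.179 0 0 0'
python3 -m creep '0 -0.328 -0.179 0 0 0'
python3 -m creep '0.067 -0.151 -0.053 -0.021 -0.007 -0.009; 0.072 -0.139 -0.074 -0.02 -0.008 -0.01; 0.076 -0.124 -0.095 -0.021 -0.007 -0.009; 0.078 -0.105 -0.114 -0.02 -0.008 -0.01; 0.078 -0.085 -0.129 -0.021 -0.007 -0.009'
python3 -m creep '0.076 -0.063 -0.143 -0.02 -0.008 -0.009; 0.071 -0.04 -0.152 -0.021 -0.007 -0.01; 0.066 -0.015 -0.16 -0.02 -0.008 -0.009; 0.059 0.009 -0.163 -0.021 -0.007 -0.01; 0.05 0.034 -0.162 -0.02 -0.008 -0.009'
python3 - <<'E'
from h import *
np.set_printoptions(precision=2,suppress=True)
p,R=pose();G=grasp(57.8,40,R);print(arm.read_state()['joint_pos'],np.degrees((R.inv()*G).magnitude()))
f=G.as_matrix()[:,0];t=np.array([613.5,233.5,98])
plan([(t-150*f,G)],step=30)
E
```

```text
clock: 0.72
tcp_pos: [148.2, 395.0, 378.6]
ee_rot: [167.2, 89.2, -122.2]
force: [-0.2, 0.9, -0.1]
grip_width: 91.9
clock: 1.35
tcp_pos: [300.1, 224.3, 381.5]
ee_rot: [174.6, 89.5, -114.4]
force: [0.4, 1.6, 0.6]
grip_width: 92.3
clock: 1.48
tcp_pos: [330.9, 189.8, 381.3]
ee_rot: [173.3, 89.5, -115.8]
force: [0.3, 1.1, 0.2]
grip_width: 92.1
clock: 2.1
tcp_pos: [409.6, 127.4, 339.1]
ee_rot: [-71.9, 68.7, 37.7]
force: [0.5, 0.1, -0.6]
grip_width: 91.9
clock: 2.72
tcp_pos: [496.3, 121.9, 329.7]
ee_rot: [-87.8, 53.3, 57.1]
force: [-0.4, -0.0, 0.5]
grip_width: 91.8
[ -21.85  -20.22  114.61   36.59   79.9  -171.52] 4.30754671255851
'0.217 0.032 -0.066 -0.002 0 -0.002; 0.216 0.036 -0.066 -0.001 -0.001 -0.002; 0.216 0.039 -0.067 -0.002 0 -0.001; 0.215 0.042 -0.067 -0.001 0 -0.002; 0.214 0.044 -0.066 -0.002 0 -0.002'
-> [562.12 151.91 212.91]
```

Joint 6 has run to its limit, so I take the equivalent grasp by a half turn about the finger axis.

```bash
python3 -m creep '0 0 0 0.0278 0 0; 0 0 0 0.0278 0 0; 0 0 0 0.0278 0 0; 0 0 0 0.0278 0 0; 0 0 0 0.0278 0 0'
python3 -m creep '0 0 0 0.0278 0 0; 0 0 0 0.0278 0 0; 0 0 0 0.0278 0 0; 0 0 0 0.0278 0 0; 0 0 0 0.0278 0 0'
python3 -m creep '0 0 0 0.0278 0 0; 0 0 0 0.0278 0 0; 0 0 0 0.0278 0 0; 0 0 0 0.0278 0 0; 0 0 0 0.0278 0 0'
python3 -m creep '0 0 0 0.0278 0 0; 0 0 0 0.0278 0 0; 0 0 0 0.0278 0 0'
python3 - <<'E'
from h import *
np.set_printoptions(precision=2,suppress=True)
p,R=pose();G=grasp(57.8,40,R);print(arm.read_state()['joint_pos'],np.degrees((R.inv()*G).magnitude()))
f=G.as_matrix()[:,0];t=np.array([613.5,233.5,98])
plan([(t-150*f,G)],step=30)
E
```

```text
clock: 3.35
tcp_pos: [496.2, 123.0, 327.9]
ee_rot: [-35.8, 53.4, 57.6]
force: [0.5, -0.9, 0.5]
grip_width: 92.0
clock: 3.98
tcp_pos: [494.8, 123.2, 325.3]
ee_rot: [16.4, 53.5, 57.9]
force: [0.7, 0.4, -0.8]
grip_width: 92.1
clock: 4.6
tcp_pos: [493.3, 123.4, 322.6]
ee_rot: [68.6, 53.6, 58.3]
force: [-0.0, -0.6, 0.1]
grip_width: 91.7
clock: 4.97
tcp_pos: [492.4, 123.5, 321.1]
ee_rot: [99.9, 53.7, 58.5]
force: [-0.6, -1.2, 0.5]
grip_width: 91.5
[-21.69 -19.89 115.19  36.35  79.91  14.67] 10.039895379228167
'0.205 -0.012 0.078 -0.005 0 0.002; 0.205 -0.018 0.077 -0.005 0 0.002; 0.205 -0.022 0.076 -0.006 0 0.002; 0.204 -0.027 0.075 -0.005 0 0.002; 0.204 -0.033 0.075 -0.005 0 0.002'
-> [562.12 151.91 212.91]
```

```bash
python3 -m creep '0.205 -0.012 0.078 -0.005 0 0.002; 0.205 -0.018 0.077 -0.005 0 0.002; 0.205 -0.022 0.076 -0.006 0 0.002; 0.204 -0.027 0.075 -0.005 0 0.002; 0.204 -0.033 0.075 -0.005 0 0.002'
python3 - <<'E'
from h import *
np.set_printoptions(precision=2,suppress=True)
shot('wrist','w1.png')
p,R=pose();G=grasp(57.8,40,R);print(p,arm.read_state()['joint_pos'],np.degrees((R.inv()*G).magnitude()))
c=load('wrist');P=cloud(c)
k=(c['range_z']>0)&(np.hypot(P[...,0]-613,P[...,1]-233)<30)&(P[...,2]>15)&(P[...,2]<170)
from scipy.optimize import least_squares
for lo,hi in((15,106),(124,150)):
    Q=P[k&(P[...,2]>lo)&(P[...,2]<hi)]
    if len(Q)>20:
        o=least_squares(lambda q:np.hypot(*(Q[:,:2]-q).T)-16,[615,236],loss='soft_l1');print(len(Q),o.x,np.abs(o.fun).mean(),Q[:,2].max())
f=G.as_matrix()[:,0];t=np.array([613.5,233.5,98])
plan([(t-100*f,G),(t-40*f,G),(t,G)],step=20)
E
```

```text
clock: 5.6
tcp_pos: [564.1, 152.2, 210.4]
ee_rot: [89.6, 50.0, 57.7]
force: [0.3, 0.8, 0.9]
grip_width: 91.9
[563.11 152.53 206.84] [-16.62  -2.41 115.06  43.86  63.1   -3.79] 0.2501957936198953
1007 [611.6 233.1] 0.26192990686398665 105.98350091250325
556 [611.68 233.19] 0.20351002413430871 149.98934064380327
'0.124 0.009 -0.001 0 0 0; 0.124 0.009 -0.001 0 0 0; 0.124 0.009 -0.001 0 0 0'
-> [579.25 179.11 174.6 ]
'0.125 0 0 0 0 0; 0.125 0 0 0 0 0; 0.125 0.001 0.001 0 0 0; 0.125 0 0 0 0 0'
-> [599.8  211.74 128.64]
'0.111 0 0 0 0 0; 0.111 0 0 0 0 0; 0.112 0.001 0.001 0 0 0'
-> [613.5 233.5  98. ]
```

View pics/w1.png

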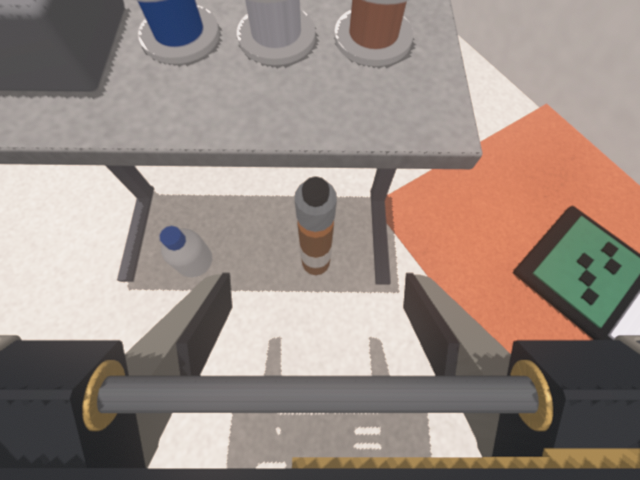

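The wrist view shows the bottle at (316,228), centred between the open fingers. I move in.

```bash
python3 -m creep '0.124 0.009 0 0 0 0; 0.124 0.009 0 0 0 0; 0.124 0.009 0 0 0 0; 0.12 0 0 0 0 0; 0.12 0 0 0 0 0'
python3 -m creep '0.12 0 0 0 0 0; 0.12 0 0 0 0 0'
python3 - <<'E'
from h import *
np.set_printoptions(precision=2,suppress=True)
p,R=pose();G=grasp(57.8,40,R);print(p,np.degrees((R.inv()*G).magnitude()))
t=np.array([612,233.3,98])
plan([(t,G)],step=12)
E
```

```text
clock: 6.28
tcp_pos: [591.2, 197.1, 151.2]
ee_rot: [89.9, 50.1, 57.9]
force: [0.1, -0.1, -0.2]
grip_width: 91.7
clock: 6.52
tcp_pos: [601.7, 213.9, 127.6]
ee_rot: [89.9, 50.1, 57.8]
force: [-0.3, 0.2, 0.4]
grip_width: 92.2
[601.73 213.93 127.57] 0.20358368164919788
'0.076 -0.005 -0.003 0 0 0; 0.077 -0.004 -0.004 0 0 0; 0.076 -0.005 -0.003 0 0 0; 0.077 -0.004 -0.003 0 0 0'
-> [612.  233.3  98. ]
```

```bash
python3 -m creep '0.076 -0.005 -0.003 0 0 0; 0.077 -0.004 -0.004 0 0 0; 0.076 -0.005 -0.003 0 0 0; 0.077 -0.004 -0.003 0 0 0; 0 0 0 0 0 0'
python3 - <<'E'
from h import *
np.set_printoptions(precision=2,suppress=True)
shot('wrist','w2.png')
p,R=pose();G=grasp(57.8,40,R);print(p,np.degrees((R.inv()*G).magnitude()))
t=np.array([611.8,233.2,98])
c=load('wrist');P=cloud(c)
k=(c['range_z']>0)&(np.hypot(P[...,0]-612,P[...,1]-233)<30)&(P[...,2]>124)&(P[...,2]<150)
from scipy.optimize import least_squares
Q=P[k]
o=least_squares(lambda q:np.hypot(*(Q[:,:2]-q).T)-16,[612,233],loss='soft_l1');print(len(Q),o.x,np.abs(o.fun).mean())
print('in tool',R.inv().apply(np.r_[o.x,98]-p))
E
```

```text
clock: 7.15
tcp_pos: [612.5, 235.1, 94.8]
ee_rot: [90.0, 50.1, 58.0]
force: [-0.9, -0.4, -0.1]
grip_width: 92.3
[612.72 234.92  95.31] 0.21229852745677014
601 [611.64 233.07] 0.12073441520340777
in tool [-3.44  0.08  0.06]
```

View pics/w2.png

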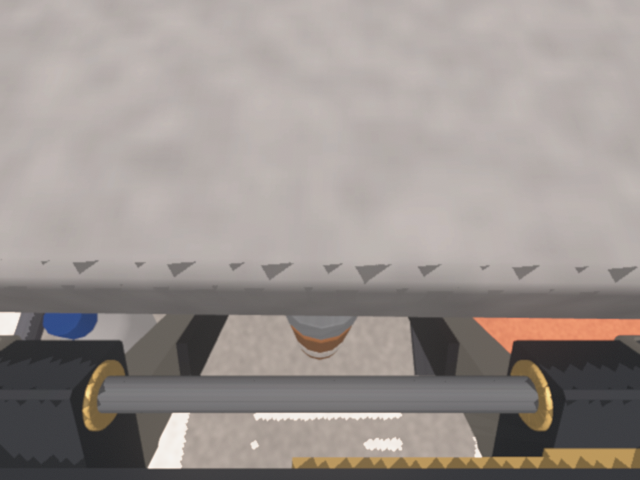

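The bottle is laterally centred at (322,335), and I am 3.4 mm too deep. I back off, then close gently.

```bash
python3 -m creep '-0.029 0 0 0 0 0; 0 0 0 0 0 0' 0 10
python3 -m creep '0 0 0 0 0 0; 0 0 0 0 0 0; 0 0 0 0 0 0; 0 0 0 0 0 0' 0.2 10
python3 -m creep '0 0 0 0 0 0; 0 0 0 0 0 0; 0 0 0 0 0 0; 0 0 0 0 0 0' 0.5 10
python3 -m creep '0 0 0 0 0 0; 0 0 0 0 0 0; 0 0 0 0 0 0' 1 40
python3 -c "
from h import *
p,R=pose();print(p)
r=R.inv().apply([0,0,1]);print('up in tool',r, R.inv().apply([-.533,-.846,0]))"
```

```text
clock: 7.45
tcp_pos: [611.9, 232.6, 98.9]
ee_rot: [89.8, 50.1, 57.8]
force: [1.0, 0.4, 0.2]
grip_width: 74.0
clock: 7.95
tcp_pos: [612.2, 232.3, 99.5]
ee_rot: [89.8, 50.1, 57.7]
force: [-0.6, -0.4, 0.2]
grip_width: 37.0
clock: 8.45
tcp_pos: [612.3, 232.2, 99.5]
ee_rot: [89.7, 50.1, 57.7]
force: [0.3, 0.1, 0.5]
grip_width: 31.4
clock: 8.82
tcp_pos: [612.3, 232.2, 99.5]
ee_rot: [89.7, 50.1, 57.7]
force: [0.3, -0.5, 0.6]
grip_width: 31.0
[612.34058818 232.20902097  99.50279051]
up in tool [-0.76681379  0.64186273  0.00297508] [-0.64180631 -0.7667369  -0.00204555]
```

```bash
python3 -m creep '-0.02 0.017 0 0 0 0; -0.038 0.032 0 0 0 0; -0.038 0.032 0 0 0 0; -0.038 0.032 0 0 0 0; -0.02 0.017 0 0 0 0'
python3 -m creep '-0.03 -0.035 0 0 0 0; -0.05 -0.06 0 0 0 0; -0.07 -0.084 0 0 0 0; -0.08 -0.096 0 0 0 0; -0.08 -0.096 0 0 0 0'
python3 -m creep '-0.08 -0.096 0 0 0 0; -0.08 -0.096 0 0 0 0; -0.07 -0.084 0 0 0 0; -0.05 -0.06 0 0 0 0; -0.03 -0.035 0 0 0 0'
python3 - <<'E'
from h import *
np.set_printoptions(precision=2,suppress=True)
p,R=pose();print(p,arm.read_state()['joint_pos'])
a=shot('side');A=cloud(a)
k=(np.hypot(A[...,0]-p[0],A[...,1]-p[1])<35);hsv=cv2.cvtColor(a['color'],cv2.COLOR_RGB2HSV)
v,u=np.nonzero(k);print(u.min(),u.max(),v.min(),v.max())
im=a['color'][110:290,180:420];cv2.imwrite('pics/s2.png',cv2.resize(im,None,fx=3,fy=3)[:,:,::-1])
E
```

```text
clock: 9.45
tcp_pos: [610.2, 232.4, 122.8]
ee_rot: [90.0, 50.3, 58.0]
force: [0.3, 0.4, -2.6]
grip_width: 30.9
clock: 10.07
tcp_pos: [577.2, 180.1, 122.7]
ee_rot: [90.0, 50.3, 58.0]
force: [0.6, 0.0, -2.6]
grip_width: 31.0
clock: 10.7
tcp_pos: [544.3, 126.2, 123.2]
ee_rot: [89.9, 50.3, 57.8]
force: [0.2, 0.1, -2.4]
grip_width: 30.7
[544.32 126.17 123.18] [-20.59   3.   120.57  47.67  57.83 -15.47]
276 307 216 253
```

View pics/s2.png

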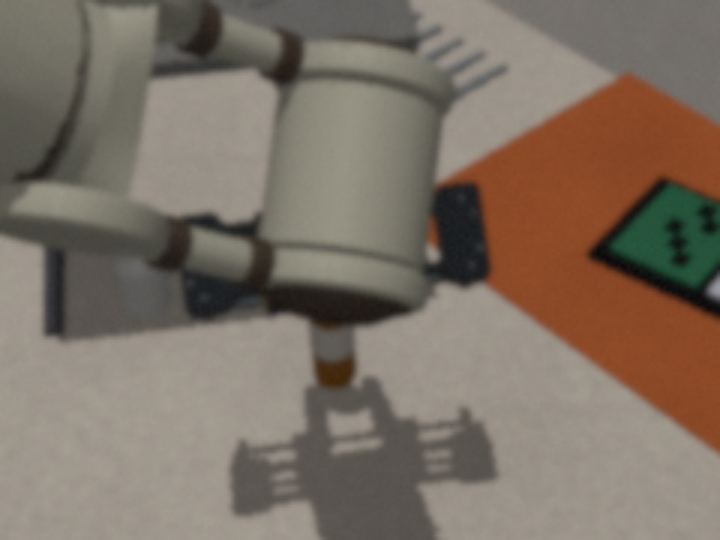

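The bottle hangs upright in the grip, clear of the shelf, with its foot at (335,375) in the crop. I plan the transfer.

Run:
```python
from h import *
p,R=pose();G=grasp(22,40,R)
plan([([538,100,150],None),([480,-190,150],G),([538,-272.7,150],G)],step=18)
```

```text
'-0.102 -0.006 0.024 0 0 0; -0.103 -0.006 0.023 0 0 0; -0.102 -0.007 0.024 0 0 0'
-> [538. 100. 150.]
'-0.086 -0.104 0.052 0.005 -0.004 0; -0.086 -0.103 0.056 0.004 -0.003 0; -0.084 -0.101 0.062 0.005 -0.004 0; -0.082 -0.099 0.066 0.004 -0.004 0; -0.081 -0.098 0.071 0.005 -0.004 0'
'-0.079 -0.095 0.075 0.004 -0.003 0; -0.077 -0.093 0.08 0.005 -0.004 0; -0.075 -0.09 0.085 0.004 -0.004 0; -0.073 -0.089 0.088 0.005 -0.004 0; -0.071 -0.085 0.093 0.004 -0.003 0.001'
'-0.07 -0.083 0.097 0.005 -0.004 0; -0.067 -0.079 0.101 0.004 -0.004 0; -0.065 -0.077 0.104 0.005 -0.004 0; -0.061 -0.074 0.109 0.004 -0.003 0; -0.06 -0.071 0.111 0.005 -0.004 0'
'-0.057 -0.067 0.115 0.004 -0.004 0; -0.054 -0.065 0.118 0.005 -0.004 0'
-> [ 480. -190.  150.]
'0.021 0.025 0.137 0 0 0; 0.02 0.024 0.136 0 0 0; 0.021 0.025 0.137 0 0 0; 0.02 0.024 0.137 0 0 0; 0.021 0.025 0.136 0 0 0'
'0.021 0.025 0.137 0 0 0'
-> [ 538.  -272.7  150. ]
```

```bash
python3 -m creep '-0.05 -0.003 0.012 0 0 0; -0.08 -0.006 0.023 0 0 0; -0.09 -0.007 0.024 0 0 0; -0.06 -0.006 0.012 0 0 0; -0.02 -0.02 0.01 0 0 0'
python3 -m creep '-0.06 -0.07 0.04 0.005 -0.004 0; -0.086 -0.103 0.056 0.004 -0.003 0; -0.084 -0.101 0.062 0.005 -0.004 0; -0.082 -0.099 0.066 0.004 -0.004 0; -0.081 -0.098 0.071 0.005 -0.004 0'
python3 -m creep '-0.079 -0.095 0.075 0.004 -0.003 0; -0.077 -0.093 0.08 0.005 -0.004 0; -0.075 -0.09 0.085 0.004 -0.004 0; -0.073 -0.089 0.088 0.005 -0.004 0; -0.071 -0.085 0.093 0.004 -0.003 0'
python3 -m creep '-0.07 -0.083 0.097 0.005 -0.004 0; -0.067 -0.079 0.101 0.004 -0.004 0; -0.065 -0.077 0.104 0.005 -0.004 0; -0.061 -0.074 0.109 0.004 -0.003 0; -0.04 -0.04 0.06 0.005 -0.004 0'
python3 - <<'E'
from h import *
p,R=pose();G=grasp(22,40,R);print(arm.read_state()['joint_pos'].round(1))
plan([([480,-190,150],G),([538,-272.7,150],G)],step=16)
E
```

```text
clock: 11.38
tcp_pos: [538.5, 96.4, 150.2]
ee_rot: [89.7, 50.3, 57.7]
force: [0.1, -0.2, -3.9]
grip_width: 30.9
clock: 12.0
tcp_pos: [520.7, 12.8, 149.1]
ee_rot: [90.0, 50.3, 46.5]
force: [-0.1, -0.7, -3.4]
grip_width: 30.5
clock: 12.62
tcp_pos: [499.4, -76.2, 147.3]
ee_rot: [90.3, 50.4, 35.7]
force: [-0.2, -0.5, -3.5]
grip_width: 31.1
clock: 13.25
tcp_pos: [478.8, -158.6, 147.5]
ee_rot: [90.4, 50.5, 24.2]
force: [1.0, -0.2, -3.5]
grip_width: 30.9
[-56.3  -9.3 128.8  45.4  61.9 -12.9]
'-0.039 -0.031 0.121 0.002 -0.002 0.001; -0.038 -0.028 0.123 0.002 -0.002 0'
-> [ 480. -190.  150.]
'0.017 0.021 0.117 0 0 0; 0.018 0.021 0.117 0 0 0; 0.017 0.021 0.117 0 0 0; 0.017 0.021 0.117 0 0 0; 0.018 0.021 0.117 0 0 0'
'0.017 0.021 0.117 0 0 0; 0.018 0.021 0.117 0 0 0'
-> [ 538.  -272.7  150. ]
```

```bash
python3 -m creep '-0.039 -0.03 0.12 0.002 -0.002 0; -0.038 -0.028 0.12 0.002 -0.002 0; 0.017 0.021 0.117 0 0 0; 0.017 0.021 0.117 0 0 0; 0.017 0.021 0.117 0 0 0'
python3 -m creep '0.017 0.021 0.117 0 0 0; 0.017 0.021 0.117 0 0 0; 0.017 0.021 0.11 0 0 0; 0.015 0.018 0.07 0 0 0; 0 0 0 0 0 0'
python3 - <<'E'
from h import *
from scipy.optimize import least_squares
np.set_printoptions(precision=1,suppress=True)
c=shot('wrist');t=shot('top');s=shot('side');p,R=pose();print(p)
P=cloud(c);r=np.hypot(P[...,0]-p[0],P[...,1]-p[1])
for lo,hi in((55,145),(175,201)):
    Q=P[(c['range_z']>0)&(r<30)&(P[...,2]>lo)&(P[...,2]<hi)]
    if len(Q)>20:
        o=least_squares(lambda q:np.hypot(*(Q[:,:2]-q).T)-16,p[:2],loss='soft_l1');print(len(Q),o.x,np.abs(o.fun).mean())
o=np.hstack([c['color'],s['color'][220:420,330:530].repeat(3,0).repeat(3,1)[:480,:600]])
cv2.imwrite('pics/d.png',cv2.resize(o,(796,308))[:,:,::-1])
plan([([538,-272.7,150],grasp(22,40,R))],step=10)
E
```

```text
clock: 13.88
tcp_pos: [505.4, -230.1, 150.6]
ee_rot: [90.0, 50.5, 21.6]
force: [-0.7, -0.1, -4.1]
grip_width: 30.9
clock: 14.5
tcp_pos: [537.4, -276.6, 150.3]
ee_rot: [90.0, 50.5, 21.5]
force: [-0.1, -0.6, -3.3]
grip_width: 30.5
[ 536.9 -275.7  150.1]
607 [ 536.6 -276.3] 0.7660051862977476
2742 [ 517.2 -283.7] 5.297098608159752
'0.012 0.013 -0.02 -0.001 0.001 0.001'
-> [ 538.  -272.7  150. ]
```

View pics/d.png

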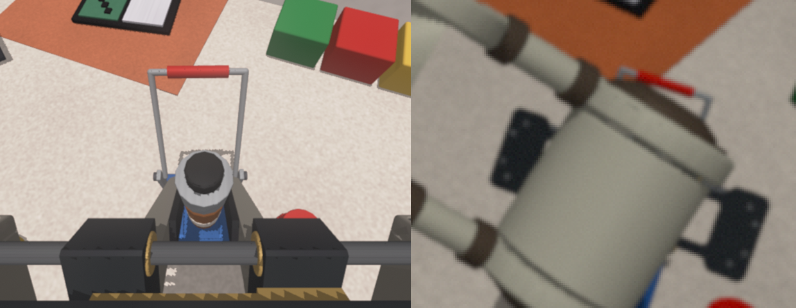

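The wrist view shows the bottle upright between the posts, (158,176) and (245,176), with the bail behind it. I check the lean and the caddy centre from this close view.

Run:
```python
from h import *
from scipy.optimize import least_squares
np.set_printoptions(precision=1,suppress=True)
c=load('wrist');P=cloud(c);hsv=cv2.cvtColor(c['color'],cv2.COLOR_RGB2HSV);p,R=pose()
xa=np.array([np.cos(np.radians(22)),np.sin(np.radians(22))]);ya=np.array([-xa[1],xa[0]])
red=((hsv[...,0]<8)|(hsv[...,0]>172))&(hsv[...,1]>120)
D=P[...,:2]-[538,-272.7];X=D@xa;Y=D@ya;Z=P[...,2];ok=c['range_z']>0
k=red&ok&(Z>150)&(X>60)&(X<120)&(abs(Y)<50);print('sleeve',k.sum(),np.median(X[k]),np.percentile(Y[k],[1,50,99]),np.median(Z[k]))
pp=P[k][:,:2];vv=np.polyfit(Y[k],X[k],1);print('yaw err deg',np.degrees(np.arctan(vv[0])))
for s in(1,-1):
    k=ok&(Z>60)&(Z<86)&(abs(X-34)<15)&(abs(Y*s-45.5)<12);print('post',k.sum(),np.percentile(X[k],[2,50]),np.percentile(Y[k],[2,50,98]),np.percentile(Z[k],98))
blue=(hsv[...,0]>95)&(hsv[...,0]<125)&(hsv[...,1]>100)
k=ok&blue&(Z>13)&(Z<20)&(np.hypot(X,Y)<45);
if k.sum()>5: print('rim',k.sum(),np.percentile(X[k],[2,50,98]),np.percentile(Y[k],[2,50,98]))
# bottle axis: fit cylinder with tilt on glass+head; exclude gripper by local column
for lo,hi in((60,110),(110,140),(182,202),(205,218)):
    k=ok&(Z>lo)&(Z<hi)&(np.hypot(P[...,0]-536.6,P[...,1]+276.3)<22)
    Q=P[k]; 
    if len(Q)<15: continue
    rr=16 if hi<203 else 10
    o=least_squares(lambda q:np.hypot(*(Q[:,:2]-q).T)-rr,[536.6,-276.3],loss='soft_l1',f_scale=.5);print(lo,len(Q),o.x,np.abs(o.fun).mean())
```

```text
sleeve 1776 92.48680338260785 [-23.    2.7  25.5] 176.6698577438882
yaw err deg 0.10141174412935877
post 407 [29.4 34.7] [37.2 44.6 52.3] 85.22036713783768
post 336 [29.7 35.8] [-50.9 -43.5 -35.7] 85.43080511536462
rim 786 [-28.3 -24.3   2.1] [-26.9  -3.9  27. ]
60 210 [ 536.2 -276.4] 0.1353002374456595
110 298 [ 536.8 -276.2] 0.17144066071609868
182 1013 [ 537.4 -276. ] 1.3069432298841563
205 3231 [ 538.1 -275.8] 3.1871127346960617
```

```bash
python3 -m creep '0.013 0.015 -0.023 0 0 0; 0 0 0 0 0 0; 0.03 -0.025 0 0 0 0; 0.05 -0.042 0 0 0 0; 0.05 -0.042 0 0 0 0'
python3 -m creep '0.05 -0.042 0 0 0 0; 0.04 -0.034 0 0 0 0; 0.02 -0.017 0 0 0 0; 0 0 0 0 0 0'
python3 -c "
from h import *
p,R=pose();print(p,'down in tool',R.inv().apply([0,0,-1]));plan([([538.2,-272.5,111],grasp(22,40,R))])"
```

```text
clock: 15.28
tcp_pos: [537.8, -271.3, 128.8]
ee_rot: [90.0, 50.5, 21.6]
force: [-0.4, -0.1, -3.0]
grip_width: 31.1
clock: 15.78
tcp_pos: [537.1, -270.8, 108.8]
ee_rot: [90.2, 50.5, 21.7]
force: [0.4, 0.1, -3.1]
grip_width: 31.1
[ 537.0779863  -270.80658115  108.79909431] down in tool [ 0.77175093 -0.6359192   0.00269577]
'-0.012 0.014 0.017 -0.001 0.001 0.001'
-> [ 538.2 -272.5  111. ]
```

```bash
python3 -m creep '0.006 -0.005 0 0 0 0; 0 0 0 0 0 0'
python3 -m creep '0.006 -0.005 0 0 0 0; 0 0 0 0 0 0'
```

```text
clock: 16.02
tcp_pos: [537.3, -271.1, 108.3]
ee_rot: [90.1, 50.5, 21.6]
force: [0.4, 0.2, -2.9]
grip_width: 30.8
clock: 16.27
tcp_pos: [537.5, -271.4, 107.8]
ee_rot: [90.1, 50.5, 21.6]
force: [0.7, 0.5, -2.5]
grip_width: 31.1
```

```bash
python3 -m creep '0.006 -0.005 0 0 0 0; 0 0 0 0 0 0'
python3 -m creep '0.006 -0.005 0 0 0 0; 0 0 0 0 0 0'
```

```text
clock: 16.52
tcp_pos: [537.9, -271.6, 107.6]
ee_rot: [90.0, 50.4, 21.5]
force: [0.2, 0.4, -3.1]
grip_width: 31.0
clock: 16.77
tcp_pos: [538.3, -271.7, 107.6]
ee_rot: [90.0, 50.3, 21.5]
force: [-0.8, -0.4, -2.6]
grip_width: 31.3
```

```bash
python3 -m creep '0.012 -0.012 0 0 0 0; 0 0 0 0 0 0'
python3 -m creep '0.01 -0.014 0 0 0 0; 0 0 0 0 0 0'
```

```text
clock: 17.02
tcp_pos: [539.2, -272.2, 107.5]
ee_rot: [89.9, 50.2, 21.5]
force: [0.5, -0.2, -4.6]
grip_width: 30.8
clock: 17.27
tcp_pos: [539.9, -272.6, 107.6]
ee_rot: [89.8, 50.0, 21.4]
force: [-0.2, 0.9, -2.5]
grip_width: 30.9
```

Run:
```python
from h import *
np.set_printoptions(precision=2,suppress=True)
s=arm.read_state();print(s)
c=shot('wrist');shot('side');P=cloud(c)
k=c['range_z']>0
for lo,hi in((20,70),(70,110)):
    Q=P[k&(P[...,2]>lo)&(P[...,2]<hi)&(np.hypot(P[...,0]-538.5,P[...,1]+272.7)<22)];print(lo,len(Q),Q.mean(0) if len(Q) else'')
s=load('side')
o=np.hstack([c['color'],s['color']])
cv2.imwrite('pics/e.png',cv2.resize(o,(800,300))[:,:,::-1])
```

```text
{'clock': 17.275, 'joint_pos': array([-57.78,  12.38, 112.37,  48.42,  57.63, -17.33]), 'qd': array([ 0.06,  0.13, -0.08,  0.28, -0.61, -0.02]), 'tau': array([  0.07, -36.4 , -27.68,   2.64,   0.93,   0.  ]), 'tcp_pos': array([ 539.87, -272.58,  107.56]), 'ee_rot': array([89.81, 49.97, 21.44]), 'force': array([-0.21,  0.93, -2.49]), 'torque': array([-0.19,  0.69,  0.04]), 'grip_width': 30.891721682571234}
20 275 [ 526.2  -277.2    54.83]
70 435 [ 526.9  -277.02   94.23]
```

View pics/e.png

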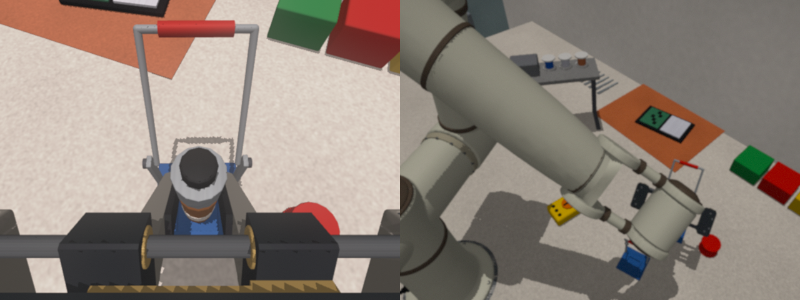

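The height has stopped at 107.6 mm, where contact was expected (107.5). The zero rows reset the target, which hides the force. I test with a press that has no zero row after it.

```bash
python3 -m creep '0.012 -0.01 0 0 0 0'
python3 -m creep '0.02 -0.017 0 0 0 0'
```

```text
clock: 17.5
tcp_pos: [540.9, -272.8, 107.4]
ee_rot: [89.8, 49.8, 21.4]
force: [-5.0, 3.7, 16.8]
grip_width: 31.1
clock: 17.62
tcp_pos: [542.4, -272.9, 107.4]
ee_rot: [89.7, 49.5, 21.4]
force: [-7.8, 6.0, 21.9]
grip_width: 30.8
```

Contact is confirmed. I relieve the press, set the tool back to the pick-up tilt, and check that the bottle is vertical.

```bash
python3 -c "
from h import *
p,R=pose();plan([([538.5,-272.5,109],grasp(22,39.9,R))],nd=4)"
```

```text
'-0.029 -0.0135 -0.015 -0.0004 0.001 -0.0017'
-> [ 538.5 -272.5  109. ]
```

```bash
python3 -m creep '-0.029 -0.0135 -0.015 0 0.001 -0.0017; 0 0 0 0 0 0'
cat > lean.py <<'E'
from h import *
from scipy.optimize import least_squares
np.set_printoptions(precision=2,suppress=True)
import sys
c=shot(sys.argv[1]);P=cloud(c);p,R=pose();print(p,R.as_euler('xyz',degrees=True))
ok=c['range_z']>0;ctr=np.array([538,-272.7])
for lo,hi,rr in((25,60,16),(60,90,16),(90,116,16),(136,158,16)):
    Q=P[ok&(P[...,2]>lo)&(P[...,2]<hi)&(np.hypot(*(P[...,:2]-ctr).transpose(2,0,1))<23)]
    if len(Q)<20: continue
    o=least_squares(lambda q:np.hypot(*(Q[:,:2]-q).T)-rr,ctr,loss='soft_l1',f_scale=.3);print(lo,hi,len(Q),o.x,np.abs(o.fun).mean())
E
python3 lean.py wrist
python3 -c "
from h import *
p,R=pose();plan([([538.5,-272.5,107.6],grasp(22,39.9,R))],nd=4)"
```

```text
clock: 17.88
tcp_pos: [537.8, -272.6, 107.9]
ee_rot: [90.2, 50.2, 22.0]
force: [-0.7, -0.0, -2.4]
grip_width: 30.9
[ 537.66 -272.35  107.6 ] [90.22 50.24 22.04]
25 60 147 [ 536.02 -272.17] 0.10256589513154649
60 90 307 [ 536.78 -272.07] 0.2601648820785
90 116 489 [ 537.29 -272.26] 1.1325662252191226
136 158 800 [ 537.95 -272.44] 1.4462552708694927
'0.0038 0.0046 0.0038 -0.0005 -0.0001 0.0004'
-> [ 538.5 -272.5  107.6]
```

Lean is about 1°, centred in the well. I release gradually.

```bash
python3 -m creep '0 0 0 0 0 0; 0 0 0 0 0 0' 0.4 8
python3 -m creep '0 0 0 0 0 0; 0 0 0 0 0 0; 0 0 0 0 0 0; 0 0 0 0 0 0' 0.2 8
python3 -m creep '0 0 0 0 0 0; 0 0 0 0 0 0; 0 0 0 0 0 0; 0 0 0 0 0 0' -0.5 8
python3 lean.py wrist
python3 -c "
from h import *
p,R=pose();print(R.inv().apply([538,-272.7,107]-p))"
```

```text
clock: 18.18
tcp_pos: [537.9, -272.1, 107.7]
ee_rot: [90.3, 50.2, 22.1]
force: [-0.4, 0.3, 0.1]
grip_width: 32.0
clock: 18.68
tcp_pos: [538.3, -272.8, 108.0]
ee_rot: [90.2, 50.2, 21.9]
force: [-0.4, 0.8, 0.7]
grip_width: 36.9
clock: 19.18
tcp_pos: [538.3, -272.9, 108.0]
ee_rot: [90.1, 50.2, 21.9]
force: [-0.5, -0.0, -0.3]
grip_width: 68.7
[ 538.27 -272.86  107.99] [90.14 50.17 21.91]
25 60 122 [ 535.57 -272.07] 0.09249599709999398
60 90 277 [ 536.11 -272.02] 0.22129247938325322
90 116 276 [ 536.39 -272.08] 0.11109676237811593
136 158 549 [ 536.65 -272.28] 0.13730306103257842
[ 0.642302   -0.78179081 -0.24376042]
```

The bottle stands upright on its own. I retract, close the fingers, and go over and behind the bail.

```bash
python3 -m creep '-0.1 0 0 0 0 0; -0.15 0 0 0 0 0; -0.2 0 0 0 0 0; -0.25 0 0 0 0 0; -0.3 0 0 0 0 0'
python3 -m creep '-0.3 0 0 0 0 0; -0.2 0 0 0 0 0'
python3 - <<'E'
from h import *
p,R=pose();print(arm.read_state()['joint_pos'].round(1));D=grasp(22,0,R);f=p+[0,0,70]
xa=np.array([.927,.375,0]);s=np.array([538,-272.7,0])
plan([(f,None),(s+60*xa+[0,0,300],D),(s+135*xa+[0,0,290],D)],step=40)
E
```

```text
clock: 19.85
tcp_pos: [462.9, -302.0, 204.4]
ee_rot: [90.3, 50.2, 22.1]
force: [0.3, -1.2, 0.2]
grip_width: 68.9
clock: 20.1
tcp_pos: [424.6, -318.0, 254.9]
ee_rot: [89.9, 50.3, 21.7]
force: [0.4, -0.5, -0.6]
grip_width: 69.4
[-73.   -5.9 112.5  40.2  80.2 -14.3]
'-0.224 0.186 0 0 0 0; -0.225 0.187 0.001 0 0 0'
-> [ 424.59677157 -318.04891859  324.86038653]
'0.226 0.207 -0.001 0 0 -0.022; 0.195 0.236 -0.001 0 0 -0.022; 0.161 0.261 0 0 0 -0.022; 0.123 0.28 -0.001 -0.001 0 -0.022; 0.083 0.295 0.001 0 0 -0.022'
-> [ 593.62 -250.2   300.  ]
'0.042 0.312 0 0 0 0; 0.042 0.313 0.001 0 0 0'
-> [ 663.145 -222.075  290.   ]
```

```bash
python3 -m creep '-0.224 0.186 0 0 0 0; -0.225 0.187 0 0 0 0' 1 10
python3 -m creep '0.226 0.207 0 0 0 -0.022; 0.195 0.236 0 0 0 -0.022; 0.161 0.261 0 0 0 -0.022; 0.123 0.28 0 0 0 -0.022; 0.083 0.295 0 0 0 -0.022'
python3 -m creep '0.042 0.312 0 0 0 0; 0.042 0.313 0 0 0 0; 0 0 0 0 0 0'
python3 - <<'E'
from h import *
p,R=pose();print(arm.read_state()['joint_pos'].round(1));D=grasp(22,0,R)
xa=np.array([.927,.375,0]);s=np.array([538,-272.7,0])
plan([(s+135*xa+[0,0,230],D),(s+130*xa+[0,0,186],D),(s+90*xa+[0,0,188],D),(s+36*xa+[0,0,200],D)],step=20)
E
```

```text
clock: 20.35
tcp_pos: [421.8, -318.6, 327.7]
ee_rot: [89.9, 50.4, 21.4]
force: [0.4, -0.4, -0.3]
grip_width: 50.9
clock: 20.98
tcp_pos: [589.6, -262.0, 313.7]
ee_rot: [-38.6, 88.3, -108.4]
force: [0.6, -0.3, -0.2]
grip_width: 1.3
clock: 21.35
tcp_pos: [662.7, -234.2, 303.6]
ee_rot: [-41.2, 88.2, -110.9]
force: [-0.6, 0.2, -0.4]
grip_width: 0.2
[-28.5  26.6  62.1  -1.8  91.   41.2]
'0.152 0.013 -0.027 -0.001 0.001 0.001; 0.153 0.012 -0.026 -0.001 0.001 0.001; 0.153 0.011 -0.025 -0.002 0.001 0.001; 0.153 0.01 -0.024 -0.001 0.001 0'
-> [ 663.145 -222.075  230.   ]
'0.122 -0.013 0 0 0 0; 0.123 -0.014 0.001 0 0 0; 0.122 -0.013 0 0 0 0'
-> [ 658.51 -223.95  186.  ]
'-0.005 -0.111 0 0 0 0; -0.006 -0.111 0 0 0 0; -0.005 -0.112 0 0 0 0'
-> [ 621.43 -238.95  188.  ]
'-0.033 -0.15 0 0 0 0; -0.033 -0.15 -0.001 0 0 0; -0.033 -0.15 0 0 0 0'
-> [ 571.372 -259.2    200.   ]
```

```bash
python3 -m creep '0.152 0.013 -0.027 -0.001 0.001 0.001; 0.153 0.012 -0.026 -0.001 0.001 0.001; 0.153 0.011 -0.025 -0.002 0.001 0.001; 0.153 0.01 -0.024 -0.001 0.001 0'
python3 -m creep '0.122 -0.013 0 0 0 0; 0.122 -0.013 0 0 0 0; 0.11 -0.01 0 0 0 0; 0 0 0 0 0 0'
python3 - <<'E'
from h import *
np.set_printoptions(precision=1,suppress=True)
p,R=pose();D=grasp(22,0,R)
xa=np.array([.927,.375,0]);ya=np.array([-.375,.927,0]);s=np.array([538,-272.7,0]);print((p-s)@xa,(p-s)@ya,p[2])
c=shot('top');P=cloud(c)-s;X=P@xa;Y=P@ya
hsv=cv2.cvtColor(c['color'],cv2.COLOR_RGB2HSV);red=((hsv[...,0]<8)|(hsv[...,0]>172))&(hsv[...,1]>120)
k=red&(abs(Y)<45)&(abs(X-40)<90)&(P[...,2]>100);print('sleeve',k.sum(),np.median(X[k]),np.median(P[k][:,2]))
plan([(s+90*xa+[0,0,188],D),(s+36*xa+[0,0,201],D)],step=12)
E
```

```text
clock: 21.85
tcp_pos: [660.1, -224.5, 228.7]
ee_rot: [-166.5, 90.0, 125.4]
force: [0.8, 0.2, -1.0]
grip_width: 0.5
clock: 22.35
tcp_pos: [654.2, -225.7, 180.2]
ee_rot: [-141.4, 89.7, 150.4]
force: [0.3, 0.0, -0.4]
grip_width: 0.4
125.32643173152823 0.0165455603295171 180.2329928813734
sleeve 1 90.49835929590753 349.0109182672969
'-0.014 -0.074 -0.001 0 0 0; -0.014 -0.075 0 0 0 0; -0.014 -0.074 -0.001 0 0 0; -0.014 -0.074 -0.001 0 0 0'
-> [ 621.4 -238.9  188. ]
'-0.021 -0.09 0 0 0 0; -0.022 -0.09 0 0 0 0; -0.021 -0.09 0.001 0 0 0; -0.022 -0.091 0 0 0 0; -0.021 -0.09 0 0 0 0'
-> [ 571.4 -259.2  201. ]
```

```bash
python3 -m creep '-0.014 -0.074 0 0 0 0; -0.014 -0.075 0 0 0 0; -0.014 -0.074 0 0 0 0; -0.014 -0.074 0 0 0 0'
python3 -m creep '-0.021 -0.09 0 0 0 0; -0.022 -0.09 0 0 0 0; -0.021 -0.09 0 0 0 0'
python3 - <<'E'
from h import *
np.set_printoptions(precision=1,suppress=True)
p,R=pose();D=grasp(22,0,R)
xa=np.array([.927,.375,0]);ya=np.array([-.375,.927,0]);s=np.array([538,-272.7,0]);print((p-s)@xa,(p-s)@ya,p[2])
c=shot('side');w=shot('wrist')
o=np.hstack([w['color'],c['color'][200:440,360:600].repeat(2,0).repeat(2,1)])
cv2.imwrite('pics/f.png',cv2.resize(o,(800,343))[:,:,::-1])
plan([(s+32*xa+[0,0,201],D)],step=12)
E
```

```text
clock: 22.9
tcp_pos: [621.2, -240.7, 191.6]
ee_rot: [43.7, 89.9, -24.4]
force: [0.2, 0.0, 0.4]
grip_width: 0.7
clock: 23.28
tcp_pos: [588.7, -253.8, 199.9]
ee_rot: [34.8, 89.9, -33.3]
force: [0.5, -1.1, 0.3]
grip_width: 0.6
54.09126146405106 -1.5218226307565357 199.89584752952396
'-0.003 -0.091 -0.007 0 0 0; -0.004 -0.092 -0.008 0 0 0'
-> [ 567.7 -260.7  201. ]
```

View pics/f.png

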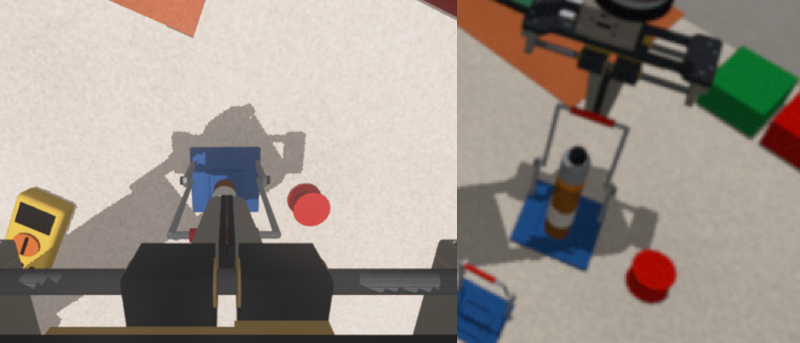

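The bottle stands in the well, at about (568,190) in the right half. The bail is pushed close to vertical, with its sleeve at (592,115) in front of the fingers. I continue gently over centre.

```bash
python3 -m creep '-0.003 -0.06 -0.007 0 0 0; -0.003 -0.06 -0.006 0 0 0; -0.003 -0.05 -0.003 0 0 0; 0 -0.05 0 0 0 0; 0 0 0 0 0 0'
python3 -m creep '0 0 0 0 0 0; 0 0 0 0 0 0; 0 0 0 0 0 0; 0 0 0 0 0 0'
python3 - <<'E'
from h import *
np.set_printoptions(precision=1,suppress=True)
p,R=pose();xa=np.array([.927,.375,0]);ya=np.array([-.375,.927,0]);s=np.array([538,-272.7,0]);print((p-s)@xa,(p-s)@ya,p[2])
for n in('side','wrist'):
    c=shot(n);P=cloud(c)-s;X=P@xa;Y=P@ya
    hsv=cv2.cvtColor(c['color'],cv2.COLOR_RGB2HSV);red=((hsv[...,0]<8)|(hsv[...,0]>172))&(hsv[...,1]>120)
    k=red&(abs(Y)<35)&(abs(X-20)<80)&(P[...,2]>140)&(P[...,2]<200);print(n,'sleeve',k.sum(),np.median(X[k]),np.median(P[k][:,2]))
E
```

```text
clock: 24.0
tcp_pos: [561.7, -262.5, 200.9]
ee_rot: [31.5, 89.9, -36.6]
force: [-0.2, -0.5, 0.0]
grip_width: 1.0
clock: 24.5
tcp_pos: [562.1, -262.3, 200.9]
ee_rot: [36.4, 89.9, -31.7]
force: [0.8, 0.3, 0.2]
grip_width: 0.2
26.229548706484607 0.6209522123607476 200.85321479911764
side sleeve 173 -5.3112126943981135 186.4105840592497
wrist sleeve 4 -3.018442377021472 187.42813075137536
```

```bash
python3 -m creep '-0.05 0.1 0 0 0 0; -0.25 0.1 0 0 0 0; -0.35 0.1 0 0 0 0; -0.35 0 0 0 0 0; -0.3 0 0 0 0 0'
python3 -m creep '-0.2 0.3 0 0 0 0; 0 0.3 0 0 0 0; 0 0.3 0 0 0 0; 0 0 0 0 0 0; 0 0 0 0 0 0'
python3 - <<'E'
from h import *
np.set_printoptions(precision=1,suppress=True)
xa=np.array([.927,.375,0]);ya=np.array([-.375,.927,0]);s=np.array([538,-272.7,0])
for n in('side','top'):
    c=shot(n);P=cloud(c)-s;X=P@xa;Y=P@ya
    hsv=cv2.cvtColor(c['color'],cv2.COLOR_RGB2HSV);red=((hsv[...,0]<8)|(hsv[...,0]>172))&(hsv[...,1]>120)
    k=red&(abs(Y)<35)&(abs(X-20)<80)&(P[...,2]>140)&(P[...,2]<200);print(n,'sleeve',k.sum(),np.median(X[k]),np.median(P[k][:,2]))
for u,nm in(((495,392),'spool'),((273,328),'meter')): print(nm,pt(load('side'),*u))
c=load('side');o=np.hstack([c['color'],c['color'][220:420,350:550].repeat(3,0).repeat(3,1)[:480,:600]])
cv2.imwrite('pics/g.png',cv2.resize(o,(800,310))[:,:,::-1])
E
python3 lean.py side
```

```text
clock: 25.22
tcp_pos: [597.6, -245.8, 358.7]
ee_rot: [-162.1, 89.7, 129.8]
force: [0.6, -0.6, -0.1]
grip_width: 0.3
clock: 25.85
tcp_pos: [703.5, -203.3, 391.2]
ee_rot: [52.6, 89.5, -15.4]
force: [-0.1, 0.4, 0.9]
grip_width: 0.1
side sleeve 214 -4.757856099673506 186.8422276309281
top sleeve 120 -3.6143572073320414 189.03080743956048
spool [ 553.4 -392.7   39.6]
meter [360.3 -44.6  35.5]
[ 702.98 -203.66  391.31] [ 54.2   89.54 -13.89]
25 60 190 [ 536.95 -271.55] 0.5592357512288512
60 90 191 [ 537.16 -271.35] 0.5265666137446566
90 116 170 [ 537.52 -271.33] 0.5723083273880417
136 158 156 [ 537.52 -271.28] 0.5119959947296854
```

View pics/g.png

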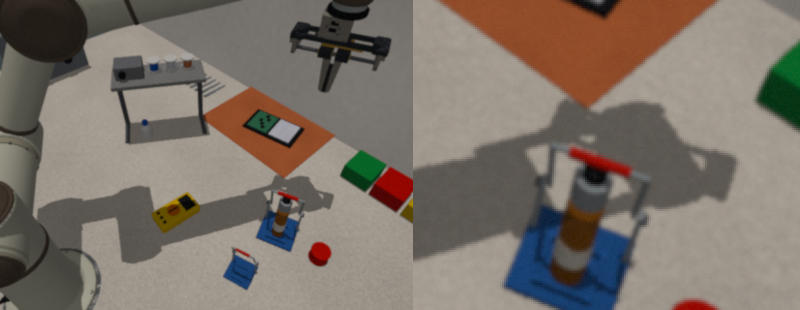

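The bottle stands upright in the well, at (575,225) in the crop. The bail sleeve lies over its head at (597,160), the bystanders are in place, and the arm is clear.

```bash
python3 -c "
from h import *
print(order.close_job())"
```

```text
the job is handed in; nothing more can be done
None
```

The job is done and handed in at about 26 s on the robot's clock. The flux bottle stands in the blue caddy's well with the bail home over its head, and the arm is clear.

- **Bottle:** In the last side-camera check it stands about 1–2 mm from the well's centre with a lean below 1°. It was carried upright. At set-down the foot touched while I was still stepping down: the force reached about 22 N and the tool tilted about 1°. I backed that off before releasing.
- **Bail:** I pushed it over centre from behind and it fell home under its own weight. The sleeve was last seen 4–5 mm in front of the well's centre, against 3 mm nominal for fully home. Its height read 187–189 mm on the camera-facing surface, against 183 mm nominal for its centre. The cameras read heights about 2–3 mm high here, so I take that as home.
- **Bystanders:** The spool and meter measure where they were at the start, within about 1 mm. The white bottle is still in its place in the picture; I did not measure it again.
- **Irregularity:** On the first approach joint 6 ran to the end of its range. It read -171.52°, against a limit of -171.62°. I then took the half-turned grasp instead.

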